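# Open the labeller's nip and hold its dancer arm forward for threading

## Robot

A 6-joint arm with a two-finger parallel gripper is mounted at the origin on the work surface. World frame = base frame: x ahead of the robot, y to its left, z up, the work surface at z = 0. Lengths are in m, angles in rad, forces in N, time in s.
With the tool pointing down it reaches from about 0.375 to 0.9 m from the base axis. Payload 3.1 kg.
Tool frame: the origin (TCP) lies midway between the tips of the shut fingers; the grasp point (between the pads) lies 19 mm behind it; z points along the fingers, y is the line along which they close (so a half turn about z gives the same grasp; the last joint's range is limited). The gripper opens to 85 mm and grips with 20 to 120 N. Pads are 22 mm wide; open, the fingers measure 114 mm over their backs; the gripper's body (76 mm by 85 mm) begins 54 mm behind the grasp point. The pads swing forward as they close: fully open they stand 13 mm farther back than shut.
Start: joints at [0.966, 0.527, 1.433, -0, 1.181, -0.178], TCP at [0.259, 0.569, 0.231] pointing down, gripper open.
Joint ranges: [-3.08, 3.08], [-0.75, 2.2], [0.22, 2.44], [-1.43, 4.57], [0, 2.65], [-2.85, 2.85]. Speed limits (rad/s): [2.79, 2.79, 3.14, 3.14, 3.14, 3.14].

## Interface

Orientations are given as a unit quaternion [x, y, z, w].
In Python, from station import manip gives the robot as it stands. The module is installed in compiled form; this text tells all that it offers.
- The arm moves only by the tool apply_moves, never from a script. Its arguments are lists of equal length, an entry for each row: "claw": the gripper's target within -1 to 1 (fully open at 1, half-way at 0, shut at -1); "travel": the shift along the tool's x, y, z scaled (see below), a list of three; "turn": the turn, a rotation vector about the tool's x, y, z scaled (see below), a list of three. In form: {"claw": [claw, ...], "travel": [[dx, dy, dz], ...], "turn": [[rx, ry, rz], ...]}. A call has 1 to 5 rows; each row is the pose to reach, as a shift and turn from the pose commanded when the call began, along the tool's axes at that moment, turning the shorter way round; what a row does not reach only later rows make up. The controller multiplies each number of a shift by 800 mm and each number of a turn by 180 degrees. A row lasts 1/12 s, in which the tool goes at most 41.7 mm and 7.16 degrees, less where a joint would pass 70% of its speed; a pose out of reach is approached as far as the arm can. A call with a number of a shift or a turn outside -1 to 1 is refused whole. A call with a gripper value outside its range is refused whole. The fingers move at their own pace and stop on an object; "newtons" is the grip in N (left out, the last holds). Time passes only in rows, so rows that repeat a pose let the fingers close. It gives the time, the measured TCP pose, the force, the opening and the grip force at its end, in the units of the state.
- manip.sense(): the state, without advancing time (a new reading comes with each control period).
- manip.snapshot(name): name is "scene" or "top"; returns a dict with "pixels" (400x640x3 uint8, red, green, blue), "depth" (400x640 float32, m along the optical axis (not along the pixel's ray), 0 where there is no reading), "intrinsics" (3x3 intrinsics, pixels), "k1" (the pictures are not rectified: a ray, as slopes to the right and down, at radius r is drawn at 1 + k1 r^2 times it, then the intrinsics apply), "R" (3x3) and "t" (3): a world point X has camera coordinates R X + t. Camera axes: x right, y down, z forward; pixel columns grow to the right and rows downward; lengths in m; the calibration is good to about 2 mm. A picture is of the moment at which its call begins.
- manip.sign_off(): hands the job in; it is judged then, once.
The state is a dict: "t": time; "q": joint angles; "qd": joint speeds; "tau": joint torques, N m; "tcp_pos": TCP position; "tool_rot": TCP orientation; "force": force on the tool from outside, world axes, zero at the start; "ft_torque": the same for the moment, N m; "finger_gap": opening from 0.0 (shut) to 1.0 (fully open); "gripper_force": force on a finger pad.
Only numpy, scipy, OpenCV 4.12 (cv2) and the standard library are available. Lean on these libraries where they do the work, as an engineer would, in place of code of your own. Each camera call takes 0.05 s, during which the arm holds its last target. There are 200 camera calls.

## Task

The box labeller has a fresh roll on and is to be threaded. First press the green nip-release paddle on the label head all the way down to its stop, so that it snaps over and stays down; then, with the gripper, swing the unwinder's red dancer arm forward (away from its rest pin, towards the label head) against its spring right up to its stop, which frees the reel's brake. Finish while holding the arm there for your workmate who leads the web through, and leave everything else on the bench where it is.

Things in the scene. Friction and masses are not known exactly. Their poses are not given: they have to be found in the camera images.
- unwinder: Unwinder, bolted down: light grey housing 310 (x) x 360 (y) mm, deck 76 mm high. Origin: centre of its underside; z up, front (vents, knob) faces its -x. A cream label roll 176 mm across (top 153 mm above the bench, spindle to 181 mm) lies at x +45, y +75 mm on a turntable 200 mm across; a fixed guide roller 100 mm tall stands at x +75, y -150 mm.
- dancer_swing (a joint): Angle of the red dancer arm about its upright pivot, rad. 0 = on its rest pin, where its spring returns it when let go; grows as it swings forward (anticlockwise from above, to the unwinder's -y side, towards the label head); 1.0 = forward stop (rubber-sleeved pin). The spring asks 3.2 N at the roller at rest and 7.9 N at the stop, square to the arm.
- dancer_pivot (a point): Point on the dancer arm's upright pivot axis, at x 0, y -75 mm of the unwinder, 100 mm above the bench. Axes as the unwinder. Seen from above the arm points at 2.618 rad (150 deg) anticlockwise from the unwinder's +x axis at rest, and at 3.618 rad at the forward stop.
- dancer_arm: The red flat arm: bar 130 mm long, 22 wide, 10 thick, 94 to 104 mm above the bench, with an upright white roller at its free end. Origin on the pivot axis at deck height (76 mm); x axis runs along the arm to the roller, z up.
- roller_top (a point): Centre of the top face of the dancer arm's white roller, 130 mm from the pivot axis, 180 mm above the bench. The roller is upright, 24 mm across, 70 tall (110 to 180 mm above the bench) and spins freely on its axle: grip it from above (it turns between the fingers as the arm swings) or push it from the side. The stop pins beside the arm reach only 116 mm up, 85 mm from the pivot. Axes as body dancer_arm.
- label_head: Label head module, bolted down: light grey housing 280 (x) x 240 (y) mm, deck at height 76 mm. Origin: centre of its underside; z up, its front (display, buttons) faces its -x. Rollers, peel plate and rewind spindle up to 170 mm high stand on its rear part (x above -30 mm).
- paddle (a joint): Angle of the nip-release paddle about its level hinge, rad. 0 = up (nip shut), held up by its spring; 0.5 = fully down at the stop (nip open). Over-centre spring: pressing at the pad asks about 5 to 6 N at first, falling to nothing at about 0.33 (let go before that, it springs back up); past that it snaps over to the stop and stays down by itself.
- paddle_pad (a point): Centre of the top face of the paddle's ribbed green pad (40 mm along the paddle, 44 wide), 70 mm from the hinge. The hinge lies on its label head +x side, at x -15, y -45 mm of the label head, 126 mm up. The pad is about 150 mm above the bench when up, 115 mm when down, and hardly shifts sideways (4 mm): press straight down. x axis points from pad to hinge, z out of the pad.
- tape_roll: Blue roll of splicing tape lying flat on the unwinder's deck, 68 mm across, 25 tall. Leave alone. Origin: centre of its underside.
- sample_box: Small cream praline box with a brown band, 52 x 52 x 30 mm, on the label head's deck beside the paddle. Leave alone. Origin: centre of its underside.
- gift_box_a: Brown gift box with a gold band, 70 x 70 x 35 mm, on the bench. Leave alone. Origin: centre of its underside.
- gift_box_b: Blue gift box with a cream band, 70 x 70 x 35 mm, on the bench. Leave alone. Origin: centre of its underside.
- spare_roll: Spare cream label roll standing on its flat side, 84 mm across, 60 tall, on the bench. Leave alone. Origin: centre of its underside.
- empty_core: Empty cardboard core standing on end, 84 mm across, 60 tall. Leave alone. Origin: centre of its underside.
- scoop: Orange chocolate scoop on the bench: round bowl 84 mm across, 36 tall, handle 150 mm long towards its -x. Leave alone. Origin: under the bowl's centre.

How it is judged:
On the way, in this order (a step that is already met when the one before it is completed fails the run):
1. the nip-release paddle is pressed down to its stop (value of joint paddle above 0.46 rad), for 0.2 s.
2. the dancer arm is swung to its forward stop by the gripper (value of joint paddle above 0.46 rad and value of joint dancer_swing above 0.95 rad and contact force between any of the fingers, the arm and dancer_arm above 1.5 N), for 0.3 s.
At the end, for the whole second after the job is handed in: The paddle is still fully down (joint above 0.46 of 0.5 rad); the dancer arm is at its forward stop (joint above 0.95 of 1.0 rad), still, and held there by the robot alone (contact force on the arm or its roller over 1.5 N); no bystander has moved 20 mm or more (all of step 2 and velocity of joint dancer_swing between -0.1 and 0.1 rad/s and distance of each of tape_roll, sample_box, gift_box_a, gift_box_b, spare_roll, empty_core, scoop from where it was at the start of the episode below 0.02 m); the arm keeps its last pose, push and grip.
It fails at once if a bystander on the bench or on the machine was shifted or knocked over (20 mm, or tipped) (distance of any of tape_roll, sample_box, gift_box_a, gift_box_b, spare_roll, empty_core, scoop from where it was at the start of the episode above 0.02 m or angle between any of tape_roll, sample_box, gift_box_a, gift_box_b, spare_roll, empty_core, scoop's own z axis and vertical above 0.35 rad).
It also fails if it takes over 48 s, if anything falls off the work surface, if the arm or the gripper's body presses on something with over 40 N, if the wrist force passes 120 N, or if a joint passes its speed limit or range.

## Working session

There is one attempt and no reset: what is moved stays moved. The work goes in short steps, Python scripts to look and compute and a tool call to move; the robot and the scene stay as the last step left them, time stands still between calls to the robot, and variables do not carry over. Pictures are saved under pics/ and viewed, at most 10 in all, crops included, and the job is handed in when it is done.

Besides the shell and the picture viewer there is one more tool, called after "Request:" as name(argument=value, ...) on one line, values as JSON. apply_moves: Moves the arm, as the interface text tells. Shifts and turns lie within -1 to 1; 1 stands for 800 mm of shift or 180 degrees of turn. Its arguments: {"type":"object","properties":{"claw":{"type":"array","items":{"type":"number"}},"travel":{"type":"array","items":{"type":"array","items":{"type":"number"}}},"turn":{"type":"array","items":{"type":"array","items":{"type":"number"}}},"newtons":{"type":"number"}},"required":["claw","travel","turn"]}

```bash
mkdir -p pics
cat > h.py <<'E'
import numpy as np, cv2
from station import manip
def snap(n):
    s=manip.snapshot(n); np.savez(f'{n}.npz',**{k:np.asarray(v) for k,v in s.items()}); return s
def load(n): return dict(np.load(f'{n}.npz'))
def cloud(s):
    h,w=s['depth'].shape; u,v=np.meshgrid(np.arange(w),np.arange(h))
    K=s['intrinsics']; D=np.array([float(s['k1']),0,0,0])
    p=cv2.undistortPoints(np.stack([u,v],-1).reshape(-1,1,2).astype(float),K,D).reshape(h,w,2)
    d=s['depth'][...,None]; c=np.concatenate([p*d,d],-1)
    return (c-s['t'])@s['R']
def proj(s,X):
    c=np.atleast_2d(X)@s['R'].T+s['t']
    return cv2.projectPoints(c,np.zeros(3),np.zeros(3),s['intrinsics'],np.array([float(s['k1']),0,0,0]))[0].reshape(-1,2)
E
python3 - <<'E'
from h import *
for n in('top','scene'):
    s=snap(n); cv2.imwrite(f'pics/{n}0.png',s['pixels'][...,::-1])
    print(n,-s['R'].T@s['t'])
print(manip.sense())
E
```

```text
top [ 0.32097479 -0.00397496  1.27752728]
scene [1.33351261 0.07269956 0.78318769]
{'t': 0.1, 'q': array([ 9.65510040e-01,  5.28408869e-01,  1.43376635e+00, -2.73533858e-05,
        1.18137372e+00, -1.78502579e-01]), 'qd': array([-0.00077148, -0.0028194 , -0.00122174, -0.00032424,  0.00169907,
       -0.00035968]), 'tau': array([ 1.93675933e-04, -4.43306887e+01, -1.78587967e+01, -1.68657016e-04,
        3.92538888e-03,  1.91641408e-05]), 'tcp_pos': array([0.25833099, 0.56841759, 0.23041203]), 'tool_rot': array([ 2.11770844e-01,  9.77318859e-01, -9.08819633e-04, -3.61903834e-04]), 'force': array([-0.54020719,  0.4460635 , -0.3759205 ]), 'ft_torque': array([ 0.03469419, -0.00497191,  0.01078401]), 'gripper_force': 0.0, 'finger_gap': 0.9991406468374849}
```

View pics/top0.png

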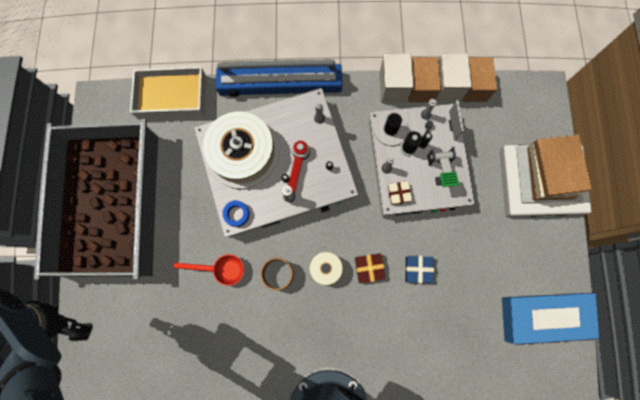

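View pics/scene0.png

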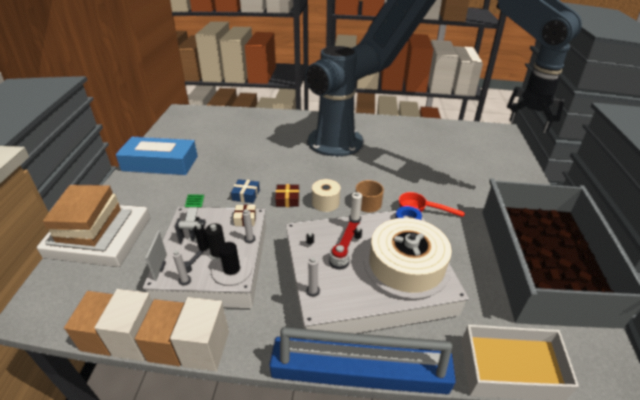

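The top view shows the red arm with its pivot at about (301,149) and white roller at (288,190), the green pad at (448,180) and the sample box at (400,193). The scene view shows the roller at (355,205), the pad at (195,201) and tall posts behind the paddle.

Run:
```python
from h import *
for n in('top','scene'):
    s=load(n); P=cloud(s); px=s['pixels'].astype(int); r,g,b=px[...,0],px[...,1],px[...,2]
    z=P[...,2]
    m=(g>r+50)&(g>b+30)&(z>.05)&(z<.25); print(n,'green',m.sum(),np.median(P[m],0),P[m].min(0),P[m].max(0))
    m=(r>g+80)&(r>b+80)&(z>.085)&(z<.115)&(abs(P[...,1]-0.05)<.2)&(P[...,0]>.4); Q=P[m]
    print('red',len(Q),Q.mean(0),Q.min(0),Q.max(0)); 
    uu,sv,vt=np.linalg.svd((Q-Q.mean(0))[:,:2],full_matrices=False);print(vt[0],((Q-Q.mean(0))[:,:2]@vt[0]).min(),((Q-Q.mean(0))[:,:2]@vt[0]).max())
    W=P[(slice(175,210),slice(270,305)) if n=='top' else (slice(185,235),slice(340,370))].reshape(-1,3)
    W=W[(W[:,2]>.165)&(W[:,2]<.195)]; print('roller top',len(W),W.mean(0),W.min(0),W.max(0))
    # deck outlines
    for nm,(y0,y1) in dict(unw=(-.12,.4),head=(-.5,-.13)).items():
        m=(abs(z-.076)<.006)&(P[...,0]>.4)&(P[...,0]<.95)&(P[...,1]>y0)&(P[...,1]<y1)
        Q=P[m][:,:2].astype(np.float32); print(nm,len(Q),cv2.minAreaRect(Q))
```

```text
top green 217 [ 0.57920198 -0.3147033   0.15115979] [ 0.56239735 -0.33596851  0.090613  ] [ 0.59882964 -0.29348736  0.15880965]
red 240 [0.61698088 0.07183464 0.10515758] [0.56886101 0.04216499 0.09955313] [0.68019133 0.0877364  0.1147902 ]
[-0.9745903   0.22399495] -0.06825014448873329 0.048124114833276756
roller top 87 [0.55140562 0.08612081 0.1803036 ] [0.54093479 0.07543243 0.16654663] [0.56363885 0.0986511  0.19064175]
unw 9430 ((0.7113568782806396, 0.13745741546154022), (0.46657904982566833, 0.4020909368991852), 8.735828399658203)
head 6306 ((0.7115073204040527, -0.2794972062110901), (0.3245694041252136, 0.46077051758766174), 75.3311767578125)
scene green 196 [ 0.58360108 -0.31569264  0.14984306] [ 0.56322115 -0.33784839  0.14290821] [ 0.60189158 -0.29339859  0.15628846]
red 201 [0.61144049 0.07325933 0.10425813] [0.56733166 0.0540749  0.10068047] [0.69718045 0.09092632 0.11430574]
[ 0.97522036 -0.22123575] -0.043798369989924285 0.08785963499171981
roller top 96 [0.55913732 0.08714434 0.17681964] [0.54386837 0.07578595 0.16513661] [0.56694116 0.09827989 0.18698005]
unw 8516 ((0.7162772417068481, 0.13643531501293182), (0.4779360294342041, 0.4055386483669281), 7.709921836853027)
head 5139 ((0.7361003160476685, -0.28194040060043335), (0.31378117203712463, 0.49635231494903564), 77.6553955078125)
```

Request:
apply_moves(claw=[-1,-1,-1,-1,-1], travel=[[0,0,-0.05],[-0.04,-0.04,-0.06],[-0.08,-0.08,-0.06],[-0.11,-0.11,-0.06],[-0.14,-0.14,-0.06]], turn=[[0,0,0],[0,0,0],[0,0,0],[0,0,0],[0,0,0]])

```text
t: 0.52
tcp_pos: [0.3142, 0.4182, 0.2792]
tool_rot: [0.212, 0.977, -0.001, 0.0]
force: [0.8, 0.2, -0.5]
finger_gap: 0.302
gripper_force: 0.0
```

Request:
apply_moves(claw=[-1,-1,-1,-1,-1], travel=[[-0.035,-0.035,0],[-0.07,-0.07,0],[-0.105,-0.105,0],[-0.14,-0.14,0],[-0.175,-0.175,0]], turn=[[0,0,0],[0,0,0],[0,0,0],[0,0,0],[0,0,0]])

```text
t: 0.93
tcp_pos: [0.3836, 0.2334, 0.2791]
tool_rot: [0.212, 0.977, -0.0, -0.0]
force: [0.3, -0.6, -0.1]
finger_gap: -0.002
gripper_force: 0.0
```

Request:
apply_moves(claw=[-1,-1,-1,-1,-1], travel=[[-0.035,-0.035,0],[-0.07,-0.07,0],[-0.105,-0.105,0],[-0.14,-0.14,0],[-0.175,-0.175,0]], turn=[[0,0,0],[0,0,0],[0,0,0],[0,0,0],[0,0,0]])

```text
t: 1.35
tcp_pos: [0.4532, 0.0479, 0.2792]
tool_rot: [0.212, 0.977, 0.0, -0.0]
force: [0.6, 0.3, -0.3]
finger_gap: -0.003
gripper_force: 0.0
```

Request:
apply_moves(claw=[-1,-1,-1,-1,-1], travel=[[-0.035,-0.035,0],[-0.07,-0.07,0],[-0.105,-0.105,0],[-0.14,-0.14,0],[-0.175,-0.175,0]], turn=[[0,0,0],[0,0,0],[0,0,0],[0,0,0],[0,0,0]])

```text
t: 1.77
tcp_pos: [0.5227, -0.1375, 0.2789]
tool_rot: [0.212, 0.977, 0.0, -0.0]
force: [1.4, 0.5, 0.0]
finger_gap: 0.001
gripper_force: 0.0
```

Request:
apply_moves(claw=[-1,-1,-1,-1,-1], travel=[[-0.04,-0.043,0],[-0.08,-0.086,0],[-0.12,-0.129,0.02],[-0.159,-0.172,0.06],[-0.159,-0.172,0.1]], turn=[[0,0,0],[0,0,0],[0,0,0],[0,0,0],[0,0,0]])

```text
t: 2.18
tcp_pos: [0.5827, -0.3132, 0.214]
tool_rot: [0.213, 0.977, -0.003, 0.005]
force: [1.2, -0.0, 0.4]
finger_gap: -0.005
gripper_force: 0.0
```

Run:
```python
from h import *
s=snap('scene'); print(manip.sense()['tcp_pos'])
c=s['pixels'][150:270,130:290,::-1]; cv2.imwrite('pics/s1.png',cv2.resize(c,None,fx=4,fy=4,interpolation=cv2.INTER_CUBIC))
```

```text
[ 0.57857285 -0.3126423   0.20150799]
```

View pics/s1.png

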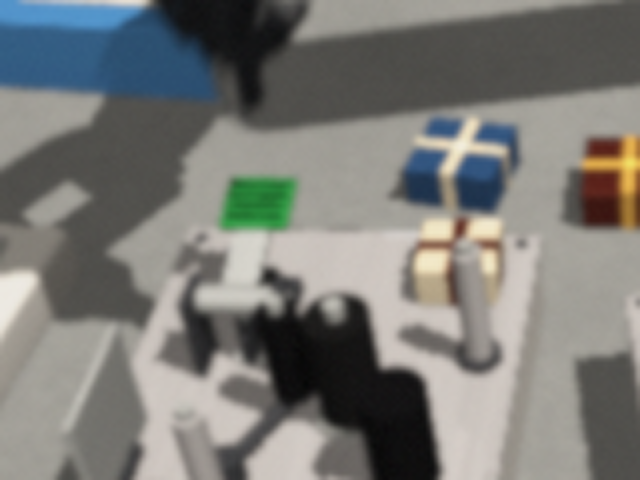

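The crop shows the shut fingertips at (250,105), directly above the green pad at (258,203), clear of the posts. Pressing down.

Request:
apply_moves(claw=[-1,-1,-1,-1,-1], travel=[[0,0,0.025],[0,0,0.05],[0,0,0.065],[0,0,0.078],[0,0,0.09]], turn=[[0,0,0],[0,0,0],[0,0,0],[0,0,0],[0,0,0]])

```text
t: 2.65
tcp_pos: [0.5789, -0.3066, 0.1393]
tool_rot: [0.211, 0.977, -0.0, -0.001]
force: [-2.4, -0.7, 4.1]
finger_gap: -0.001
gripper_force: 1.9
```

Request:
apply_moves(claw=[-1,-1,-1,-1,-1], travel=[[0,0,0.007],[0,0,0.013],[0,0,0.018],[0,0,0.018],[0,0,0.018]], turn=[[0,0,0],[0,0,0],[0,0,0],[0,0,0],[0,0,0]])

```text
t: 3.07
tcp_pos: [0.5798, -0.3068, 0.125]
tool_rot: [0.212, 0.977, -0.0, 0.0]
force: [-0.6, -0.3, -0.1]
finger_gap: 0.0
gripper_force: 0.0
```

Request:
apply_moves(claw=[-1,-1,-1,-1,-1], travel=[[0,0,0.006],[0,0,0.012],[0,0,0.014],[0,0,0.014],[0,0,0.014]], turn=[[0,0,0],[0,0,0],[0,0,0],[0,0,0],[0,0,0]])

```text
t: 3.48
tcp_pos: [0.5807, -0.3075, 0.1174]
tool_rot: [0.212, 0.977, -0.001, 0.002]
force: [-2.8, 2.9, 16.3]
finger_gap: -0.002
gripper_force: 8.1
```

Request:
apply_moves(claw=[-1,-1,-1,-1,-1], travel=[[0,0,-0.04],[0,0,-0.08],[0,0,-0.12],[0,0,-0.16],[0,0,-0.2]], turn=[[0,0,0],[0,0,-0.035],[0,0,-0.07],[0,0,-0.105],[0,0,-0.14]])

```text
t: 3.9
tcp_pos: [0.5793, -0.3067, 0.275]
tool_rot: [-0.009, 1.0, 0.0, 0.0]
force: [0.2, 0.3, -1.0]
finger_gap: 0.004
gripper_force: 0.0
```

Request:
apply_moves(claw=[0.3,0.3,0.3,0.3,0.3], travel=[[0,0,0],[0,0,0],[0,0,0],[0,0,0],[0,0,0]], turn=[[0,0,-0.035],[0,0,-0.07],[0,0,-0.083],[0,0,-0.083],[0,0,-0.083]])

```text
t: 4.32
tcp_pos: [0.5794, -0.3068, 0.2734]
tool_rot: [-0.136, 0.991, 0.0, -0.0]
force: [-0.2, 0.4, -0.1]
finger_gap: 0.646
gripper_force: 0.0
```

Run:
```python
from h import *
from scipy.spatial.transform import Rotation as Ro
for n in('top','scene'):
    s=snap(n); P=cloud(s); px=s['pixels'].astype(int); r,g,b=px[...,0],px[...,1],px[...,2]; z=P[...,2]
    m=(g>r+50)&(g>b+30)&(z>.05)&(z<.25); print(n,'green',m.sum(),np.median(P[m],0) if m.any() else '')
    for (dx) in ((0,0),):
        W=P[(P[...,2]>.17)&(P[...,2]<.19)&(np.hypot(P[...,0]-.555,P[...,1]-.087)<.025)]; print(len(W),W.mean(0) if len(W) else '',(W.min(0)+W.max(0))/2 if len(W) else '')
st=manip.sense(); R=Ro.from_quat(st['tool_rot']); print(st['tcp_pos'],R.as_matrix().round(3),st['q'])
print(R.inv().apply(np.array([.5535,.0865,.28])-st['tcp_pos'])/.8)
```

```text
top green 0 
80 [0.55208487 0.08651204 0.18123227] [0.55302817 0.08683785 0.17985294]
scene green 101 [ 0.5857281  -0.31424264  0.11738571]
77 [0.5582309  0.08708272 0.17926315] [0.55460782 0.08677945 0.17936701]
[ 0.57935914 -0.30680371  0.27330077] [[-0.963 -0.269 -0.   ]
 [-0.269  0.963  0.   ]
 [ 0.     0.    -1.   ]] [-6.57185629e-01  5.30234051e-01  1.30198526e+00  8.49581497e-05
  1.30992300e+00 -2.50077067e+00]
[-0.10131246  0.48216572 -0.00816456]
```

Request:
apply_moves(claw=[0.3,0.3,0.3,0.3,0.3], travel=[[-0.01,0.048,-0.005],[-0.02,0.096,-0.008],[-0.03,0.144,-0.008],[-0.04,0.192,-0.008],[-0.05,0.24,-0.008]], turn=[[0,0,0],[0,0,0],[0,0,0],[0,0,0],[0,0,0]])

```text
t: 4.83
tcp_pos: [0.5656, -0.1097, 0.28]
tool_rot: [-0.136, 0.991, 0.0, 0.0]
force: [1.5, -0.4, -0.8]
finger_gap: 0.651
gripper_force: 0.0
```

Request:
apply_moves(claw=[0.3,0.3,0.3,0.3,0.3], travel=[[-0.01,0.049,0],[-0.02,0.098,0],[-0.03,0.147,0],[-0.04,0.196,0],[-0.051,0.242,0]], turn=[[0,0,0],[0,0,0],[0,0,0],[0,0,0],[0,0,0]])

```text
t: 5.25
tcp_pos: [0.5523, 0.0883, 0.28]
tool_rot: [-0.136, 0.991, 0.0, -0.0]
force: [0.2, -0.9, -0.2]
finger_gap: 0.65
gripper_force: 0.0
```

Run:
```python
from h import *
from scipy.spatial.transform import Rotation as Ro
s=snap('scene')
st=manip.sense(); R=Ro.from_quat(st['tool_rot']); print(st['tcp_pos'],st['finger_gap'])
print(R.inv().apply(np.array([.554,.0867,.13])-st['tcp_pos'])/.8)
c=s['pixels'][130:270,270:430,::-1]; cv2.imwrite('pics/s2.png',cv2.resize(c,None,fx=4,fy=4,interpolation=cv2.INTER_CUBIC))
```

```text
[0.55129283 0.09517233 0.28014287] 0.6491249427290321
[-1.46048769e-04 -1.22902336e-02  1.87605404e-01]
```

View pics/s2.png

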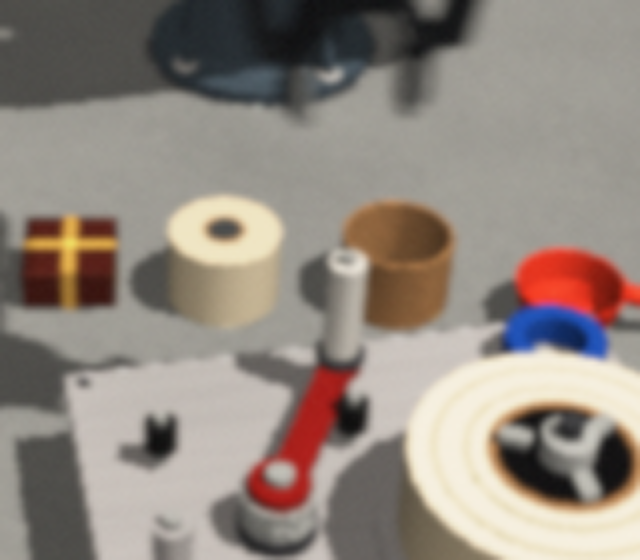

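The crop shows the open fingers at (300,95) and (415,95), straddling the roller (top at (348,260)). A shift of about 10 mm in y is needed, and nothing is in the way.

Request:
apply_moves(claw=[0.3,0.3,0.3,0.3,0.3], travel=[[0,-0.012,0],[0,-0.012,0.045],[0,-0.012,0.09],[0,-0.012,0.135],[0,-0.012,0.175]], turn=[[0,0,0],[0,0,0],[0,0,0],[0,0,0],[0,0,0]])

```text
t: 5.72
tcp_pos: [0.5556, 0.0757, 0.1384]
tool_rot: [-0.136, 0.991, -0.0, 0.0]
force: [1.0, -1.0, -0.3]
finger_gap: 0.653
gripper_force: 0.0
```

Request:
apply_moves(claw=[0.3,-1,-1,-1,-1], newtons=40, travel=[[0,0,0.012],[0,0,0.012],[0,0,0.012],[0,0,0.012],[0,0,0.012]], turn=[[0,0,0],[0,0,0],[0,0,0],[0,0,0],[0,0,0]])

```text
t: 6.13
tcp_pos: [0.5556, 0.0774, 0.1314]
tool_rot: [-0.136, 0.991, 0.0, 0.0]
force: [-1.5, 4.0, -7.3]
finger_gap: 0.271
gripper_force: 39.7
```

Run:
```python
from h import *
from scipy.spatial.transform import Rotation as Ro
s=snap('scene')
st=manip.sense(); R=Ro.from_quat(st['tool_rot']); print(st['tcp_pos'],st['finger_gap'],st['gripper_force'],st['force'])
a0=np.deg2rad(167.1); piv=np.array([.554,.0867])-.13*np.array([np.cos(a0),np.sin(a0)]); print(piv)
for d in np.linspace(0,1.1,12):
    a=a0+d; p=np.r_[piv+.13*np.array([np.cos(a),np.sin(a)]),0]-np.array([.554,.0867,0])
    print(round(d,2),(R.inv().apply(p)/.8).round(4))
```

```text
[0.5555712 0.0774457 0.1314246] 0.26925687208414384 39.81689214706421 [-2.19601604  3.73927226 -4.8863215 ]
[0.68071896 0.05767748]
0.0 [0. 0. 0.]
0.1 [ 0.007  -0.0146 -0.    ]
0.2 [ 0.0126 -0.0299 -0.    ]
0.3 [ 0.0166 -0.0456 -0.    ]
0.4 [ 0.019  -0.0617 -0.    ]
0.5 [ 0.0198 -0.0779 -0.0001]
0.6 [ 0.019  -0.0942 -0.0001]
0.7 [ 1.650e-02 -1.102e-01 -1.000e-04]
0.8 [ 1.250e-02 -1.259e-01 -1.000e-04]
0.9 [ 6.900e-03 -1.412e-01 -1.000e-04]
1.0 [-2.000e-04 -1.558e-01 -1.000e-04]
1.1 [-8.700e-03 -1.697e-01 -1.000e-04]
```

Request:
apply_moves(claw=[-1,-1,-1,-1,-1], travel=[[0.005,-0.012,0],[0.009,-0.025,0],[0.012,-0.04,0],[0.014,-0.054,0],[0.0146,-0.067,0]], turn=[[0,0,0],[0,0,0],[0,0,0],[0,0,0],[0,0,0]])

```text
t: 6.6
tcp_pos: [0.5591, 0.0223, 0.1314]
tool_rot: [-0.136, 0.991, 0.001, 0.001]
force: [-0.1, 6.8, -4.9]
finger_gap: 0.271
gripper_force: 39.8
```

Request:
apply_moves(claw=[-1,-1,-1,-1,-1], travel=[[0,-0.013,0],[-0.002,-0.026,0],[-0.004,-0.039,0],[-0.007,-0.048,0],[-0.007,-0.048,0]], turn=[[0,0,0],[0,0,0],[0,0,0],[0,0,0],[0,0,0]])

```text
t: 7.02
tcp_pos: [0.5755, -0.0134, 0.1313]
tool_rot: [-0.135, 0.991, 0.001, 0.001]
force: [-0.3, 7.4, -3.7]
finger_gap: 0.268
gripper_force: 40.1
```

```bash
cat > st.py <<'E'
from h import *
st=manip.sense(); d=st['tcp_pos'][:2]-np.array([.6807,.0577])
print(st['t'],st['tcp_pos'],st['finger_gap'],st['gripper_force'],st['force'],'r',np.hypot(*d),'swing',np.arctan2(d[1],d[0])%(2*np.pi)-np.deg2rad(167.1))
E
python3 st.py
```

```text
7.0167 [ 0.5754673  -0.01341835  0.13134243] 0.2679225598499502 40.05403161048889 [-0.29555967  7.42478019 -3.7018477 ] r 0.12701078607595956 swing 0.8194601797797336
```

Request:
apply_moves(claw=[-1,-1,-1,-1,-1], travel=[[-0.004,-0.009,0],[-0.008,-0.018,0],[-0.012,-0.026,0],[-0.015,-0.031,0],[-0.015,-0.031,0]], turn=[[0,0,0],[0,0,0],[0,0,0],[0,0,0],[0,0,0]])

```text
t: 7.43
tcp_pos: [0.5904, -0.0321, 0.1313]
tool_rot: [-0.136, 0.991, 0.002, -0.002]
force: [-5.3, 9.3, 0.2]
finger_gap: 0.27
gripper_force: 40.6
```

```bash
python3 st.py
python3 - <<'E'
from h import *
s=snap('scene')
c=s['pixels'][130:270,130:370,::-1]; cv2.imwrite('pics/s3.png',cv2.resize(c,None,fx=3,fy=3,interpolation=cv2.INTER_CUBIC))
E
```

```text
7.4333 [ 0.59035133 -0.0320603   0.13125191] 0.26964690322538143 40.617138147354126 [-5.33623442  9.28032     0.16428171] r 0.1273569514634949 swing 1.007278868670316
```

View pics/s3.png

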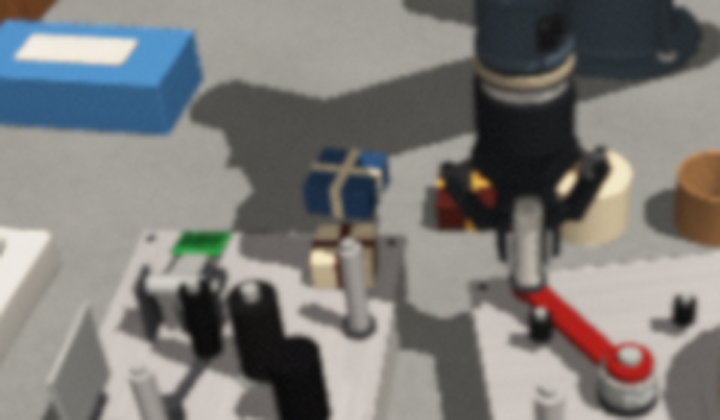

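The crop shows the roller in the fingers at (527,240), and the red arm against the forward stop pin at (540,322). The paddle is down at (202,243). I'll press slightly further to confirm the stop.

Request:
apply_moves(claw=[-1,-1,-1,-1,-1], travel=[[-0.0015,-0.002,0],[-0.003,-0.004,0],[-0.003,-0.004,0],[-0.003,-0.004,0],[-0.003,-0.004,0]], turn=[[0,0,0],[0,0,0],[0,0,0],[0,0,0],[0,0,0]])

```text
t: 7.9
tcp_pos: [0.5906, -0.0323, 0.1312]
tool_rot: [-0.136, 0.991, 0.004, -0.005]
force: [-9.6, 13.0, 4.2]
finger_gap: 0.271
gripper_force: 41.3
```

```bash
python3 st.py
```

```text
7.9 [ 0.59056224 -0.03233936  0.13118474] 0.27058812497091556 41.297698616981506 [-9.62231013 12.96700381  4.17961793] r 0.1274044827018641 swing 1.0099995331268659
```

The force rose by about 6 N with no further motion, so the arm is on its stop. I'll hold, check that it is steady, and hand in.

Request:
apply_moves(claw=[-1,-1,-1,-1,-1], travel=[[0,0,0],[0,0,0],[0,0,0],[0,0,0],[0,0,0]], turn=[[0,0,0],[0,0,0],[0,0,0],[0,0,0],[0,0,0]])

```text
t: 8.32
tcp_pos: [0.5906, -0.0323, 0.1312]
tool_rot: [-0.136, 0.991, 0.004, -0.005]
force: [-10.7, 13.2, 3.7]
finger_gap: 0.274
gripper_force: 41.3
```

```bash
python3 st.py; python3 -c "
from station import manip
print(manip.sign_off())"
```

```text
8.3167 [ 0.59055345 -0.03234625  0.13117308] 0.27411462689178184 41.29039227962494 [-10.70964349  13.23270817   3.72795227] r 0.12741557040844775 swing 1.0099889958105748
the job is handed in; nothing more can be done
None
```

The nip-release paddle is pressed down and stayed down, the gripper is holding the dancer arm against its forward stop, and I handed the job in at 8.3 s; no bystander was seen to move, and sign-off gave no verdict.

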